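Latch the instrument case

ROBOT

A 7-joint arm with a two-finger parallel gripper is mounted at the origin on a cart in front of the work surface, level with it; the furniture and walls round the work are solid. World frame = base frame: x ahead of the robot, y to its left, z up, the work surface at z = 0. Lengths are in m, angles in rad, forces in N, time in s.
With the tool pointing down it reaches from about 0.425 to 0.95 m from the base axis. Payload 4.7 kg.
Tool frame: the origin (TCP) lies between the finger pads; the fingertips stand 22 mm ahead of it and the grasp point (between the pads) lies 3 mm ahead of it (ctrl.tip_extent is the distance from the TCP to the fingertips, in m); z points along the fingers, y is the line along which they close (so a half turn about z gives the same grasp; the last joint's range is limited). The gripper opens to 87 mm and grips with 3 to 60 N. Pads are 19 mm wide; open, the fingers measure 117 mm over their backs; the gripper's body (75 mm by 190 mm) begins 51 mm behind the grasp point.
Start: joints at [1.303, 0.469, -0.049, 1.532, 0.024, 1.141, -0.082], TCP at [0.16, -0.656, 0.245] pointing down, gripper open.
Joint ranges: [-2.59, 2.59], [-0.33, 1.99], [-1.39, 1.29], [0.1, 2.45], [-1.04, 4.18], [0.21, 1.99], [-2.66, 2.66]. Speed limits (rad/s): [2.57, 2.57, 3.14, 3.14, 3.14, 3.14, 3.14].

INTERFACE

Orientations are given as a unit quaternion [x, y, z, w].
In Python, from cell import ctrl gives the robot as it stands.
- The arm moves only by the tool carry_out, never from a script. Its argument "targets" is a list of rows, each a list of 7 numbers: the shift along the tool's x, y, z each as a share of 1 m, from -1 to 1, then the turn, a rotation vector about the tool's x, y, z each as a share of 360 degrees, from -1 to 1, then the closure, from 0 (fully open) to 1 (shut). A call has 1 to 8 rows; each row is the pose to reach, as a shift and turn from the pose commanded when the call began, along the tool's axes at that moment, turning the shorter way round; what a row does not reach only later rows make up. A row lasts 1/8 s, in which the tool goes at most 62.5 mm and 10.7 degrees, less where a joint would pass 70% of its speed; a pose out of reach is approached as far as the arm can. A call with a number of a shift or a turn outside -1 to 1 is refused whole. A call with a gripper value outside its range is refused whole. The fingers move at their own pace and stop on an object; "squeeze" is the grip in N (left out, the last holds). Time passes only in rows, so rows that repeat a pose let the fingers close. It gives the time, the measured TCP pose, the force, the opening and the grip force at its end, in the units of the state.
- ctrl.observe(): the state, without advancing time (a new reading comes with each control period).
- ctrl.grab_frame(name): name is "side" or "top" or "wrist"; returns a dict with "image" (384x512x3 uint8, blue, green, red), "z_map" (384x512 float32, m along the optical axis (not along the pixel's ray), 0 where there is no reading), "fx", "fy", "cx", "cy" (pixels), "extrinsics" (4x4, takes a point from world to camera coordinates); the wrist camera has in their place "tool_from_camera" (4x4, takes a point from camera to tool coordinates, whose origin is the TCP and whose axes are the flange's). Camera axes: x right, y down, z forward; pixel columns grow to the right and rows downward; lengths in m; the calibration is good to about 2 mm. The wrist camera is an equidistant fisheye: a pixel r from the principal point sees the ray r / f radians off the axis. A picture is of the moment at which its call begins: read the wrist's pose just before it.
- ctrl.close_job(): hands the job in; it is judged then, once.
The state is a dict: "time": time; "joints": joint angles; "joint_vel": joint speeds; "effort": joint torques, N m; "ee_pos": TCP position; "tool_rot": TCP orientation; "contact_force": force on the tool from outside, world axes, zero at the start; "ft_torque": the same for the moment, N m; "opening": opening from 0.0 (shut) to 1.0 (fully open); "finger_force": force on a finger pad.
Only numpy, scipy, OpenCV 4.12 (cv2) and the standard library are available. Lean on these libraries where they do the work, as an engineer would, in place of code of your own. Each camera call takes 0.05 s, during which the arm holds its last target. There are 200 camera calls.

TASK

The hard case standing on the desk is shut but not latched, so its seal holds the two halves a little apart. Take the ball of the latch's wire loop, bring the loop's crossbar over the hook of the keeper, down behind it, and draw it snugly under the hook's nose without forcing it; let go, then press the latch lever down past centre until it lies flat and hold it home for a second with about 15 N (at least 8, never over 28) so that the seal seats, and let go. Leave the mug, mouse and stapler where they are.

Things in the scene. Friction and masses are not known exactly. Their poses are not given: they have to be found in the camera images.
- case: Black plastic hard case, 126 deep (x), 200 wide (y), 120 mm high, standing on its hinge edge; it does not move on the desk. Origin: on the desk under its middle, below the parting line of the halves. x points from the half with the lever (robot's side) to the half with the keeper, y runs along the parting line, z up. A metal toggle latch lies across the middle of its flat top.
- lever (a joint): Latch lever angle: 0 = flat, pointing to case -x; grows as it swings up and over towards the keeper (1.57 = upright, 2.1 = stop). Light friction holds it where left. With the loop snug in the keeper it stands at about 1.15 to 1.3; pressing its outer part takes up to about 14 N, fades past centre (about 0.3), then it snaps flat on a hard, unyielding stop.
- lever_pivot (a point): Axis of the lever, at case x = 0, y = 0, 132 mm above the desk (12 mm above the case's flat top). The wire loop's pins sit on the lever 18 mm from this axis.
- lever_end (a point): Free end of the aluminium lever (54 mm long from its axis, 18 wide, outer 12 mm 24 wide, 4 mm thick): middle of the face that is pressed (upper when flat, towards the keeper when upright). While the lever stands steep it yields to a push on that face towards case -x, square to it; pushed along its length from above it only resists.
- ball (a point): Centre of the grey ball, 16 mm across, on a stem at the far side of the wire loop: the thing to hold. Pinched from above along case y it turns between the fingers. In the loop's own frame it lies 14 mm beyond the crossbar and 28 mm above it; with the bar in the keeper and the lever up the loop slopes, so the ball is then about 20 to 24 mm to case +x of the bar and 20 to 25 mm above it.
- crossbar (a point): Middle of the loop's crossbar, a steel wire 5 mm thick, 31 mm long along case y, 64 mm from the loop's pins on the lever. The loop stands raised at the start; light hinge friction keeps it where it is left, and it turns along with the lever unless caught under the nose.
- keeper (a point): Where the bar's middle lies when latched, in the keeper's throat, 7.5 mm above the case's top. The throat opens to case +x and is about 8 mm high: post face 2.5 mm to -x, foot plate 2.5 mm below; the nose over it is 18 mm wide, reaches 5.5 mm to +x, its top 10 mm up. To enter, the bar's middle passes 9 mm or more to +x, goes down to the foot plate, then comes back in -x until it meets the post.
- shell (a joint): Angle of the sprung keeper half about its bottom hinge: 0.0315 = held 4 mm open by its seal; below about 0.006 = pulled tight by the latch. The seal pushes back with about 9 N at the keeper when open, 35 N when tight.
- glass_mug_mid (a point): Glass mug, 73 x 103 x 92 mm, stands on the desk beside the case; centre, half-way up. Not to be moved.
- mouse_mid (a point): Black computer mouse, 108 x 62 x 36 mm, on the desk; centre. Not to be moved.
- stapler_mid (a point): Stapler, 32 x 136 x 42 mm, on the desk; centre. Not to be moved.
There are look-alikes about, which are no part of the job. Of the things that look like the case, the larger one is meant.

How it is judged:
On the way, in this order (a step that is already met when the one before it is completed fails the run):
1. the crossbar lies in the keeper's throat under the nose, with the lever still up (distance between crossbar and keeper below 0.006 m and z of crossbar in the frame of keeper below 0.0045 m and value of joint lever above 0.5 rad), for 0.2 s.
2. the lever is held flat, past centre, with 8 N or more by the fingers, the case drawn tight (value of joint lever below 0.1 rad and value of joint shell below 0.012 rad and contact force between the fingers and lever above 8 N), for 0.5 s.
At the end, for the whole second after the job is handed in: The lever lies flat (within 0.08 rad), the crossbar is in the keeper's throat (within 6 mm of its latched place), the case is drawn tight (keeper half within 0.012 rad of latched), and mug, mouse and stapler are within 15 mm of where they stood (value of joint lever below 0.08 rad and value of joint shell below 0.012 rad and distance between crossbar and keeper below 0.006 m and distance of each of glass_mug_mid, mouse_mid, stapler_mid from where it was at the start of the episode below 0.015 m); the robot touches nothing.
It fails at once if the loop is forced against the keeper with more than 25 N while the lever still stands steep (value of joint lever above 1 rad and contact force between bail and shell above 25 N).
It fails at once if the lever is pressed with more than 28 N (value of joint lever below 0.9 rad and contact force between the fingers and lever above 28 N).
It fails at once if the mug, mouse or stapler is pushed more than 15 mm (distance of any of glass_mug_mid, mouse_mid, stapler_mid from where it was at the start of the episode above 0.015 m).
It also fails if it takes over 61 s, if anything falls off the work surface, if the arm or the gripper's body presses on something with over 40 N, if the wrist force passes 120 N, or if a joint passes its speed limit or range.

## Working session

There is one attempt and no reset: what is moved stays moved. The work goes in short steps, Python scripts to look and compute and a tool call to move; the robot and the scene stay as the last step left them, time stands still between calls to the robot, and variables do not carry over. Pictures are saved under pics/ and viewed, at most 10 in all, crops included, and the job is handed in when it is done.

Besides the shell and the picture viewer there is one more tool, called after "Emit:" by a JSON object that holds its "fn" and its "kwargs". carry_out: Moves the arm, as the interface text tells. Shift numbers are shares of 1 m and turn numbers shares of 360 degrees, none past 1 either way. Its arguments: {"type":"object","properties":{"targets":{"type":"array","items":{"type":"array","items":{"type":"number","minimum":-1,"maximum":1}}},"squeeze":{"type":"number"}},"required":["targets"]}

```bash
ls; mkdir -p pics
cat > h.py <<'E'
import numpy as np, cv2
from cell import ctrl
from scipy.spatial.transform import Rotation as R
def grab(n):
    f=ctrl.grab_frame(n); return f
def cloud(f):
    z=f["z_map"]; v,u=np.indices(z.shape)
    P=np.stack([(u-f["cx"])/f["fx"]*z,(v-f["cy"])/f["fy"]*z,z],-1)
    T=np.linalg.inv(np.array(f["extrinsics"]))
    W=P@T[:3,:3].T+T[:3,3]; W[z<=0]=np.nan
    return W
E
python3 - <<'E'
from h import *
s=ctrl.observe(); print(s)
a=grab("side");b=grab("top")
np.savez('f0.npz',sW=cloud(a),tW=cloud(b),si=a["image"],ti=b["image"],sE=a["extrinsics"],tE=b["extrinsics"],k=[[f[x] for x in("fx","fy","cx","cy")] for f in(a,b)])
im=np.hstack([a["image"],b["image"]]); cv2.imwrite('pics/a.png',cv2.resize(im,(800,300),interpolation=cv2.INTER_AREA))
cv2.imwrite('pics/a.png',np.vstack([cv2.resize(a["image"],(400,300)),cv2.resize(b["image"],(400,300))]) )
cv2.imwrite('pics/s.png',a["image"]);cv2.imwrite('pics/t.png',b["image"])
E
```

```text
pics
{'time': 0.0, 'joints': array([ 1.30307856,  0.4694368 , -0.04861591,  1.53371086,  0.02412068,
        1.14100485, -0.08228987]), 'joint_vel': array([-5.74060679e-05,  8.49206225e-04, -1.03702621e-04, -1.47079773e-04,
       -4.89763023e-04, -1.77868416e-03, -8.37787350e-04]), 'effort': array([ 3.61896828e-04, -5.07974088e+01, -8.07259907e-02, -2.36157542e+01,
       -6.12270646e-02,  3.80577135e-02,  1.88287095e-04]), 'ee_pos': array([ 0.15955683, -0.65528483,  0.24349543]), 'tool_rot': array([ 9.92874604e-01,  1.19159756e-01, -1.58614683e-04, -9.73805674e-04]), 'contact_force': array([-0.12001142,  0.26607091, -0.25569704]), 'ft_torque': array([-0.00587451,  0.02748019,  0.01179277]), 'finger_force': 0.0, 'opening': 0.99734460150952}
```

View pics/s.png

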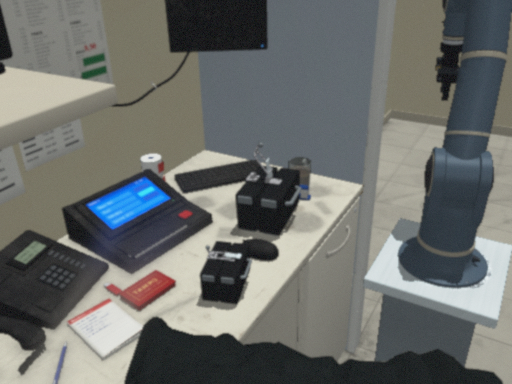

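View pics/t.png

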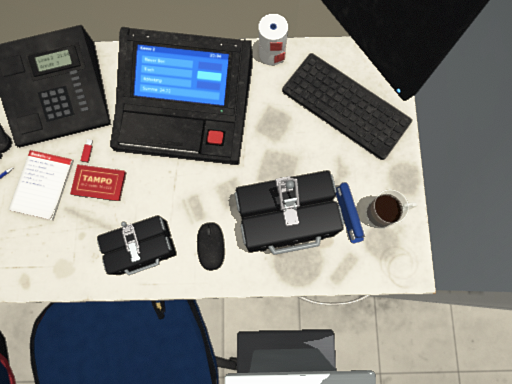

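The larger black case is at top px (288,210) and side px (268,200). A smaller look-alike stands at top px (137,245) and side px (226,272). The larger one, next to the stapler (350,212) and the mug (385,208), fits the description. I'll confirm it in an enlarged crop and measure.

Run:
```python
from h import *
d=np.load('f0.npz')
t=cv2.resize(d['ti'][160:265,225:365],None,fx=4,fy=4,interpolation=cv2.INTER_CUBIC)
s=cv2.resize(d['si'][135:240,225:320],None,fx=4,fy=4,interpolation=cv2.INTER_CUBIC)
h=max(t.shape[0],s.shape[0]); pad=lambda i:cv2.copyMakeBorder(i,0,h-i.shape[0],0,0,0)
im=np.hstack([pad(t),pad(s)]);print(im.shape); im=cv2.resize(im,(800,int(h*800/im.shape[1])));cv2.imwrite('pics/c.png',im)
W=d['tW']
for n,(u,v) in dict(case=(265,190),case2=(265,220),small=(115,240),mug=(385,208),mouse=(210,245),stap=(350,212)).items(): print(n,W[v,u].round(3))
# case top
Z=W[...,2]; X=W[...,0];Y=W[...,1]
v,u=np.indices(Z.shape)
m=((Z>.11)&(Z<.126)&(u>225)&(u<365)&(v>150)&(v<270)).astype(np.uint8)
c=max(cv2.findContours(m,0,2)[0],key=cv2.contourArea)[:,0]
m2=m.astype(bool)
pts=np.stack([X[m2],Y[m2]],1).astype(np.float32); print(len(pts),cv2.minAreaRect(pts),np.median(Z[m2]))
hi=(Z>.128)&(Z<.3)&(u>225)&(u<365)&(v>150)&(v<270)
for a in zip(u[hi],v[hi],X[hi].round(3),Y[hi].round(3),Z[hi].round(3)):
    if (a[0]+a[1])%3==0: print(*a)
```

```text
(420, 940, 3)
case [0.525 0.066 0.119]
case2 [0.463 0.067 0.12 ]
small [0.434 0.379 0.081]
mug [ 0.494 -0.195  0.053]
mouse [0.424 0.188 0.034]
stap [ 0.488 -0.12   0.043]
5697 ((0.4872719943523407, 0.018369048833847046), (0.13051535189151764, 0.2060054987668991), 9.458879470825195) 0.12019464367702537
290 178 0.524 0.02 0.215
293 178 0.525 0.014 0.21
283 179 0.523 0.033 0.213
289 179 0.52 0.023 0.224
292 179 0.523 0.016 0.21
295 179 0.525 0.01 0.204
282 180 0.522 0.035 0.209
285 180 0.52 0.029 0.215
288 180 0.516 0.025 0.232
291 180 0.515 0.02 0.235
294 180 0.523 0.012 0.205
281 181 0.521 0.036 0.205
284 181 0.522 0.03 0.201
287 181 0.514 0.027 0.232
290 181 0.513 0.022 0.236
293 181 0.522 0.014 0.2
296 181 0.522 0.008 0.199
280 182 0.52 0.038 0.202
283 182 0.52 0.033 0.203
286 182 0.513 0.029 0.231
289 182 0.511 0.024 0.237
292 182 0.511 0.018 0.236
295 182 0.52 0.01 0.199
279 183 0.518 0.04 0.203
282 183 0.518 0.034 0.202
285 183 0.534 0.025 0.136
288 183 0.51 0.025 0.232
291 183 0.509 0.02 0.237
297 183 0.52 0.006 0.193
278 184 0.518 0.042 0.197
281 184 0.531 0.033 0.14
284 184 0
[... 1969 characters left out ...]
 0.155
297 204 0.487 0.004 0.154
281 205 0.486 0.036 0.156
287 205 0.486 0.024 0.155
290 205 0.486 0.018 0.153
293 205 0.486 0.012 0.154
296 205 0.486 0.006 0.154
299 205 0.486 0.0 0.152
283 206 0.483 0.032 0.157
286 206 0.484 0.026 0.152
289 206 0.484 0.02 0.153
292 206 0.484 0.014 0.153
295 206 0.483 0.009 0.156
298 206 0.484 0.003 0.153
282 207 0.482 0.034 0.156
285 207 0.482 0.028 0.152
288 207 0.482 0.022 0.153
291 207 0.482 0.016 0.152
294 207 0.483 0.01 0.145
281 208 0.481 0.035 0.152
284 208 0.48 0.03 0.153
287 208 0.48 0.024 0.152
296 208 0.483 0.005 0.138
283 209 0.482 0.031 0.136
286 209 0.48 0.025 0.143
295 209 0.482 0.007 0.129
285 210 0.479 0.027 0.138
284 211 0.478 0.029 0.132
```

View pics/c.png

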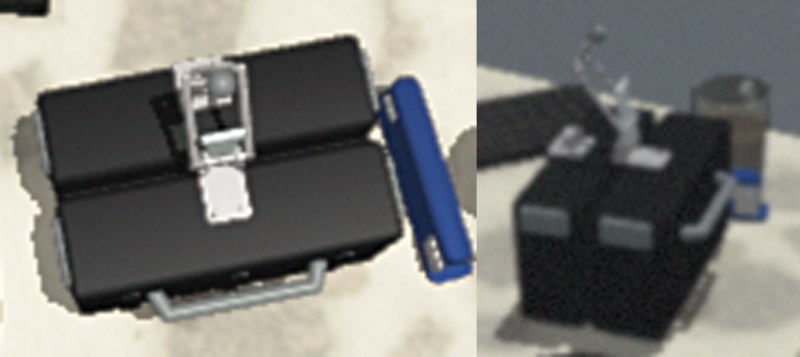

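The crop confirms the larger case. It has the raised wire loop, with the ball at crop (220,82) and the lever upright at (220,145). The stapler is to the right of the case. The way there passes a partition at top px u>435, so I'll check its extent.

Run:
```python
from h import *
d=np.load('f0.npz');W=d['tW']
for u,v in [(440,285),(440,200),(440,296),(460,288),(500,288),(425,100),(425,20),(405,80),(400,20),(335,5),(425,250)]: print(u,v,W[v,u].round(3))
S=d['sW']
for u,v in [(380,60),(365,60),(372,250),(385,200),(300,60),(390,100),(215,45),(170,45),(265,45)]: print('s',u,v,S[v,u].round(3))
for W in(d['tW'],S):
  P=W.reshape(-1,3); m=(P[:,2]>.15)&(P[:,0]<.6)&(P[:,1]<-.1)&(P[:,0]>.0)
  Q=P[m]; print(len(Q)); 
  if len(Q): print(np.percentile(Q,[1,5,25,50,75,99],axis=0).round(3))
```

```text
440 285 [ 0.328 -0.317  0.001]
440 200 [ 0.508 -0.314  0.059]
440 296 [ 0.304 -0.313  0.004]
460 288 [ 0.322 -0.314  0.102]
500 288 [ 0.322 -0.315  0.244]
425 100 [ 0.751 -0.315  0.039]
425 20 [ 0.585 -0.093  0.586]
405 80 [ 0.57  -0.103  0.491]
400 20 [ 0.606 -0.08   0.556]
335 5 [ 0.686 -0.029  0.476]
425 250 [ 0.405 -0.293 -0.003]
s 380 60 [ 0.296 -0.316  0.402]
s 365 60 [ 0.34  -0.315  0.398]
s 372 250 [ 0.444 -1.029 -0.76 ]
s 385 200 [ 0.547 -1.604 -0.772]
s 300 60 [ 0.546 -0.306  0.38 ]
s 390 100 [nan nan nan]
s 215 45 [ 0.676 -0.033  0.467]
s 170 45 [0.777 0.035 0.471]
s 265 45 [ 0.56  -0.106  0.463]
11868
[[ 0.294 -0.316  0.153]
 [ 0.315 -0.316  0.164]
 [ 0.408 -0.315  0.215]
 [ 0.51  -0.315  0.268]
 [ 0.564 -0.126  0.459]
 [ 0.597 -0.101  0.638]]
17280
[[ 0.01  -0.64   0.156]
 [ 0.046 -0.619  0.181]
 [ 0.293 -0.318  0.292]
 [ 0.388 -0.315  0.398]
 [ 0.493 -0.312  0.495]
 [ 0.595 -0.103  0.588]]
```

Emit:
{"fn": "carry_out", "kwargs": {"targets": [[0,0,-0.06,0,0,0,0],[0,-0.05,-0.11,0,0,0,0],[0,-0.1,-0.15,0,0,0,0],[0,-0.15,-0.19,0,0,0,0],[0,-0.2,-0.23,0,0,0,0],[0,-0.25,-0.27,0,0,0,0],[0,-0.3,-0.3,0,0,0,0],[0,-0.34,-0.31,0,0,0,0]]}}

```text
time: 1.1
ee_pos: [0.0789, -0.3238, 0.5562]
tool_rot: [0.993, 0.119, 0.0, 0.001]
contact_force: [-0.3, -1.1, -0.2]
opening: 1.0
finger_force: 0.0
```

Run:
```python
from h import *
s=ctrl.observe(); print(s['time'],s['joints'].round(3),s['ee_pos'].round(3),s['tool_rot'].round(3))
```

```text
1.1 [ 1.309 -0.234 -0.074  1.65  -0.017  1.723 -0.098] [ 0.079 -0.324  0.556] [0.993 0.119 0.    0.001]
```

Emit:
{"fn": "carry_out", "kwargs": {"targets": [[0.015,-0.036,-0.04,0,0,0,0],[0.057,-0.049,-0.05,0,0,0,0],[0.1,-0.062,-0.05,0,0,0,0],[0.137,-0.078,-0.05,0,0,0,0],[0.172,-0.1,-0.05,0,0,0,0],[0.203,-0.126,-0.05,0,0,0,0],[0.236,-0.164,-0.05,0,0,0,0],[0.266,-0.217,-0.05,0,0,0,0]]}}

```text
time: 2.1
ee_pos: [0.2866, -0.0511, 0.6039]
tool_rot: [0.993, 0.117, -0.0, -0.0]
contact_force: [1.0, -0.0, -0.1]
opening: 1.002
finger_force: 0.0
```

```bash
cat >> h.py <<'E'
# case frame
O=np.array([.4853,.018,0]); YAW=np.deg2rad(9.46)
C=R.from_euler('z',YAW)
def w(p): return C.apply(p)+O
def tool(pw, s=None):
    "shift in tool axes from current pose to world point pw"
    s=s or ctrl.observe()
    return R.from_quat(s['tool_rot']).inv().apply(np.array(pw)-s['ee_pos'])
RD=C*R.from_euler('x',np.pi)   # tool down, y along case y
def turn(Rt,s=None):
    s=s or ctrl.observe()
    return (R.from_quat(s['tool_rot']).inv()*Rt).as_rotvec()/(2*np.pi)
E
python3 - <<'E'
from h import *
s=ctrl.observe(); print(s['time'],s['joints'].round(3),s['ee_pos'].round(3),s['tool_rot'].round(3),s['contact_force'])
print(tool([.509,.0215,.33]),tool([.44,.0215,.33]),turn(RD))
E
```

```text
2.1 [ 0.972 -0.325 -0.56   1.56  -0.177  1.856 -0.951] [ 0.287 -0.051  0.604] [ 0.993  0.117 -0.    -0.   ] [ 0.96312704 -0.01654873 -0.09132386]
[ 0.23334559 -0.01904917  0.27377991] [ 0.16622637 -0.03504944  0.27382644] [-1.80291397e-05  1.05889090e-04  1.09673905e-02]
```

Emit:
{"fn": "carry_out", "kwargs": {"targets": [[0.03,-0.005,0.05,0,0,0,0],[0.06,-0.015,0.1,0,0,0,0],[0.09,-0.02,0.15,0,0,0.005,0],[0.12,-0.02,0.2,0,0,0.011,0],[0.165,-0.02,0.24,0,0,0.011,0.3],[0.2,-0.02,0.274,0,0,0.011,0.45],[0.233,-0.019,0.28,0,0,0.011,0.45],[0.233,-0.019,0.28,0,0,0.011,0.45]]}}

```text
time: 3.1
ee_pos: [0.5091, 0.0223, 0.3228]
tool_rot: [0.996, 0.085, -0.001, -0.002]
contact_force: [-0.2, -0.4, -0.1]
opening: 0.629
finger_force: 0.0
```

Run:
```python
from h import *
s=ctrl.observe(); print(s['time'],s['joints'].round(3),s['ee_pos'].round(4),s['contact_force'])
print(turn(RD))
f=grab("wrist"); cv2.imwrite('pics/w1.png',f["image"]); 
np.savez('w1.npz',**{k:np.array(v) for k,v in f.items()},p=s['ee_pos'],q=s['tool_rot']); print(f["tool_from_camera"].round(3),f['fx'],f['cx'],f['cy'])
a=grab("side");print(a["image"].shape); np.savez('s1.npz',**{k:np.array(v) for k,v in a.items()})
```

```text
3.1 [ 0.766  0.288 -1.076  1.769  0.262  1.246 -1.778] [0.5091 0.0223 0.3228] [-0.15128503 -0.42941851 -0.14964123]
[-0.00067968  0.0004021   0.00096912]
[[ 0.001 -0.963 -0.269  0.074]
 [ 1.     0.001  0.    -0.001]
 [ 0.    -0.269  0.963 -0.141]
 [ 0.     0.     0.     1.   ]] 297.3186396354542 255.7274906825728 193.71873261470458
(384, 512, 3)
```

View pics/w1.png

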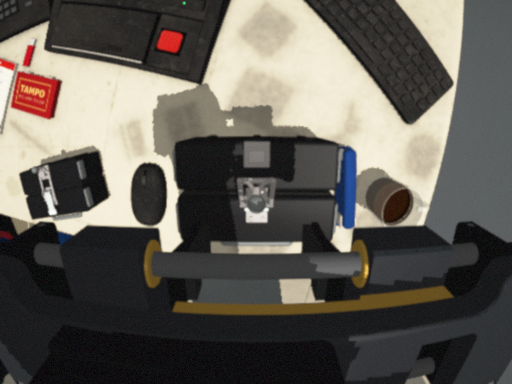

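The wrist view shows the case with the ball at px (257,202) over the lever and the keeper plate at (256,155). Next I'll measure the ball and keeper from this frame.

```bash
cat >> h.py <<'E'
def wcloud(f,p,q):
    z=np.array(f["z_map"]); v,u=np.indices(z.shape); x=(u-f["cx"])/f["fx"]; y=(v-f["cy"])/f["fy"]; r=np.hypot(x,y)+1e-9
    t=np.tan(r); P=np.stack([x/r*t*z,y/r*t*z,z],-1); T=np.array(f["tool_from_camera"])
    W=R.from_quat(q).apply((P@T[:3,:3].T+T[:3,3]).reshape(-1,3)).reshape(P.shape)+p
    W[z<=0]=np.nan; return W
E
python3 - <<'E'
from h import *
f=np.load('w1.npz'); W=wcloud(f,f['p'],f['q']); L=(C.inv().apply((W-O).reshape(-1,3))).reshape(W.shape)*1000
for v in range(132,226,2):
    print(v,*[("%d,%d,%d"%tuple(L[v,u].round())) if L[v,u,2]==L[v,u,2] else '-' for u in (215,240,244,248,252,257,262,268,272,276,295)])
m=(np.abs(L[...,2]-120)<3); P=L[m]; P=P[(abs(P[:,0])<90)&(abs(P[:,1])<130)]; print(cv2.minAreaRect(P[:,:2].astype(np.float32)),np.median(P[:,2]))
b=(L[...,2]>215)&(L[...,2]<245)&(abs(L[...,1])<9)&(abs(L[...,0]-23)<12);print(b.sum(),L[b].mean(0),L[b].min(0),L[b].max(0))
E
```

```text
132 67,66,1 67,27,3 67,21,1 67,14,0 67,8,1 67,1,2 67,-7,1 67,-17,1 67,-23,1 67,-29,0 68,-59,1
134 64,66,0 64,27,0 64,21,0 64,14,0 64,8,2 64,1,1 64,-7,1 64,-17,0 64,-23,1 64,-29,1 65,-59,2
136 64,61,40 62,26,20 62,20,20 62,14,21 62,8,20 67,1,72 62,-7,18 62,-16,18 62,-22,17 62,-28,16 63,-57,16
138 64,56,76 64,23,74 64,18,74 - 67,7,102 67,1,101 64,-6,71 64,-14,71 64,-19,72 64,-25,71 65,-50,70
140 65,50,113 65,21,113 65,16,115 65,11,112 65,6,113 65,0,113 65,-5,111 65,-13,112 65,-17,112 65,-22,113 66,-45,112
142 63,50,117 63,20,117 64,15,124 64,11,124 64,6,125 64,0,124 64,-5,124 64,-12,124 63,-17,116 63,-22,117 64,-44,118
144 61,50,119 61,20,117 62,15,124 61,11,123 62,6,124 62,0,124 62,-5,124 62,-12,123 61,-17,118 61,-22,118 62,-44,118
146 59,50,119 59,20,119 59,15,126 59,11,124 59,6,126 59,0,125 59,-5,125 59,-12,124 59,-17,119 59,-22,120 59,-44,119
148 56,50,118 56,20,119 57,15,124 57,11,123 57,6,124 57,0,125 57,-5,124 57,-12,123 57,-17,119 57,-22,119 57,-44,119
150 54,50,119 54,20,118 55,15,125 55,11,125 55,6,125 55,0,125 55,-5,125 55,-12,124 54,-17,120 54,-22,119 55,-44,119
152 52,49,1
[... 3848 characters left out ...]
4 -29,0,122 -28,-6,124 -29,-14,121 -29,-19,121 -29,-24,121 -29,-47,122
220 -33,52,120 -32,21,121 -32,16,122 -31,11,125 -30,6,125 -31,0,122 -31,-6,124 -32,-14,121 -31,-19,122 -32,-24,121 -32,-47,121
222 -35,52,121 -35,21,121 -35,16,119 -34,11,122 -34,6,123 -34,0,122 -34,-6,123 -34,-14,121 -34,-19,122 -34,-24,121 -35,-48,120
224 -38,52,121 -38,21,120 -37,16,121 -38,11,120 -37,6,121 -37,0,122 -37,-7,121 -37,-14,121 -37,-19,121 -37,-24,122 -37,-48,120
((0.7230110168457031, 1.1519317626953125), (203.78414916992188, 127.72650909423828), 89.94087982177734) 120.1277611957777
350 [ 26.52883511   1.15987831 231.51204766] [ 16.2057694   -6.51403082 215.73607755] [ 34.96888914   8.39616003 236.87371282]
```

```bash
sed -i 's/O=np.array(.*/O=np.array([.4853,.018,0])+np.array([-.164,.986,0])*.0008/' h.py
python3 - <<'E'
from h import *
print(tool(w([.024,0,.2345])),turn(RD))
E
```

```text
Traceback (most recent call last):
  File "h.py", line 14, in <module>
    C=R.from_euler('z',YAW)
                       ^^^
NameError: name 'YAW' is not defined
```

```bash
sed -i 's/^O=np.array(.*/&; YAW=np.deg2rad(9.46)/' h.py
python3 - <<'E'
from h import *
print(tool(w([.024,0,.2345])),turn(RD))
E
```

```text
[ 0.00120457 -0.00036764  0.08970564] [-0.00011804  0.00019136  0.00084785]
```

Emit:
{"fn": "carry_out", "kwargs": {"targets": [[0.001,0,0.04,0,0,0.001,0.45],[0.001,0,0.07,0,0,0.001,0.45],[0.001,0,0.089,0,0,0.001,0.45],[0.001,0,0.089,0,0,0.001,0.45],[0.001,0,0.089,0,0,0.001,0.7],[0.001,0,0.089,0,0,0.001,1],[0.001,0,0.089,0,0,0.001,1],[0.001,0,0.089,0,0,0.001,1]], "squeeze": 12}}

```text
time: 4.2
ee_pos: [0.5094, 0.0221, 0.2358]
tool_rot: [0.997, 0.082, 0.0, 0.0]
contact_force: [-0.1, 1.4, 1.3]
opening: 0.179
finger_force: 0.7
```

```bash
cat > kin.py <<'E'
from h import *
PV=np.array([0,132.])
def bar(B):
    B=np.array(B,float); d=np.linalg.norm(B-PV); g=np.arctan2(*(B-PV)[::-1])
    a=g+np.arccos((18**2+d*d-64**2)/(36*d)); pin=PV+18*np.array([np.cos(a),np.sin(a)])
    b=np.arctan2(*(B-pin)[::-1]); 
    return pin+78*np.array([np.cos(b),np.sin(b)])+28*np.array([-np.sin(b),np.cos(b)]), np.pi-a, b
E
python3 - <<'E'
from kin import *
s=ctrl.observe(); print(s['time'],s['opening']*87,s['finger_force'],s['contact_force'])
l=C.inv().apply(s['ee_pos']-O)*1000; print(l, bar([37.5,200.4]))
b0=bar([37.5,200.4])[0]
for B in [(37.5,200.4),(45,195),(53,185),(60,172),(64,160),(65,150),(64,142),(63,135),(62,129),(61,127)]:
    b,a,be=bar(B); print(B,b.round(1),'d',(b-b0).round(1),'alpha %.2f beta %.2f'%(a,be))
for x in range(60,47,-1):
    b,a,be=bar((x,127)); print(x,b.round(1),'d',(b-b0).round(1),'alpha %.2f beta %.2f'%(a,be))
f=grab("wrist"); np.savez('w2.npz',**{k:np.array(v) for k,v in f.items()},p=s['ee_pos'],q=s['tool_rot']);
a=grab("side"); cv2.imwrite('pics/s2.png',np.hstack([cv2.resize(a["image"][130:230,220:320],(400,400),interpolation=cv2.INTER_CUBIC),cv2.resize(f["image"][130:230,200:300],(400,400),interpolation=cv2.INTER_CUBIC)]))
E
```

```text
4.2 15.574880490744167 0.6993045050251112 [-0.08390646  1.41960385  1.34829093]
[ 24.48452041  -0.75679023 235.84284171] (array([ 24.01181362, 228.650112  ]), np.float64(1.4692166406000275), np.float64(0.9090979388027541))
(37.5, 200.4) [ 24.  228.7] d [0. 0.] alpha 1.47 beta 0.91
(45, 195) [ 35.3 224.8] d [11.3 -3.9] alpha 1.54 beta 0.78
(53, 185) [ 49.4 216.1] d [ 25.4 -12.6] alpha 1.54 beta 0.58
(60, 172) [ 63.5 203.1] d [ 39.5 -25.5] alpha 1.57 beta 0.35
(64, 160) [ 73.4 189.8] d [ 49.4 -38.8] alpha 1.61 beta 0.16
(65, 150) [ 79. 178.] d [ 55.  -50.6] alpha 1.63 beta 0.00
(64, 142) [ 81.4 168. ] d [ 57.4 -60.6] alpha 1.60 beta -0.13
(63, 135) [ 83.2 158.9] d [ 59.2 -69.7] alpha 1.61 beta -0.24
(62, 129) [ 84.4 150.9] d [ 60.4 -77.8] alpha 1.66 beta -0.33
(61, 127) [ 84.1 148.1] d [ 60.1 -80.5] alpha 1.64 beta -0.37
60 [ 83.1 148.1] d [ 59.1 -80.6] alpha 1.59 beta -0.37
59 [ 82.1 148.1] d [ 58.1 -80.5] alpha 1.53 beta -0.37
58 [ 81.1 148.1] d [ 57.1 -80.5] alpha 1.47 beta -0.37
57 [ 80.  148.2] d [ 56.  -80.5] alpha 1.41 beta -0.36
56 [ 79.  148.3] d [ 55.  -80.4] alpha 1.35 beta -0.36
55 [ 77.9 148.4] d [ 53.9 -80.3] alpha 1.29 beta -0.36
54 [ 76.7 148.5] d [ 52.7 -80.1] alpha 1.22 beta -0.35
53 [ 75.6 148.7] d [ 51.6 -80. ] alpha 1.15 beta -0.34
52 [ 74.4 148.9] d [ 50.4 -79.7] alpha 1.08 beta -0.33
51 [ 73.1 149.2] d [ 49.1 -79.5] alpha 1.00 beta -0.32
50 [ 71.8 149.5] d [ 47.7 -79.1] alpha 0.91 beta -0.30
49 [ 70.3 149.9] d [ 46.3 -78.7] alpha 0.81 beta -0.29
48 [ 68.8 150.4] d [ 44.7 -78.2] alpha 0.69 beta -0.26
```

View pics/s2.png

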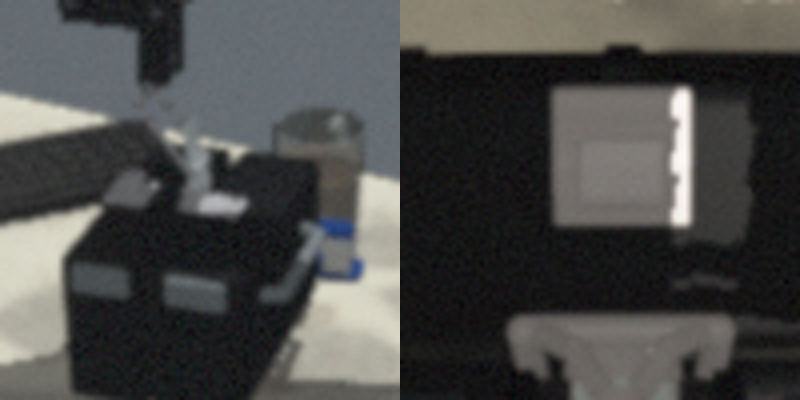

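The side crop shows the fingers closed round the ball at crop (155,80), with a gap of 15.6 mm. In the wrist crop the crossbar (centre 621) lines up with the nose (centre 623).

Emit:
{"fn": "carry_out", "kwargs": {"targets": [[0,0,0,0,0,0,1],[0,0,0,0,0,0,1],[0.011,0,0.004,0,0,0,1],[0.025,0,0.0125,0,0,0,1],[0.039,0,0.025,0,0,0,1],[0.049,0,0.038,0,0,0,1],[0.054,0,0.047,0,0,0,1],[0.054,0,0.047,0,0,0,1]]}}

```text
time: 5.3
ee_pos: [0.5624, 0.0311, 0.1875]
tool_rot: [0.997, 0.082, -0.001, -0.0]
contact_force: [-0.1, 2.4, 0.7]
opening: 0.167
finger_force: 12.0
```

Run:
```python
from kin import *
s=ctrl.observe(); print(s['time'],s['opening']*87,s['finger_force'],s['contact_force'],s['joints'].round(2))
l=C.inv().apply(s['ee_pos']-O)*1000; print(l)
f=grab("wrist"); W=wcloud(f,s['ee_pos'],s['tool_rot']); L=(C.inv().apply((W-O).reshape(-1,3))).reshape(W.shape)*1000
a=grab("side");T=cloud(a); M=(C.inv().apply((T-O).reshape(-1,3)))*1000
P=M[(abs(M[:,1])<20)&(M[:,2]>140)&(M[:,2]<205)&(abs(M[:,0]-30)<70)]
for z in range(140,205,6):
    q=P[abs(P[:,2]-z)<3]; print('side',z,len(q),np.sort(q[:,0].round())[::4].tolist())
q=L.reshape(-1,3); q=q[(abs(q[:,1])<20)&(q[:,2]>129)&(q[:,2]<215)&(abs(q[:,0]-40)<50)]
for x in range(-10,90,5):
    k=q[abs(q[:,0]-x)<2.5]; print('wr',x,len(k),np.sort(k[:,2].round())[::max(1,len(k)//10)].tolist())
cv2.imwrite('pics/s3.png',np.hstack([cv2.resize(a["image"][130:230,220:320],(400,400),interpolation=cv2.INTER_CUBIC),cv2.resize(f["image"][130:230,200:300],(400,400),interpolation=cv2.INTER_CUBIC)]))
```

```text
5.3 14.560376572610524 12.000085562467575 [-0.10933643  2.39277185  0.68252979] [ 0.57  0.51 -0.94  1.83  0.48  1.05 -1.96]
[ 78.20472882  -0.58635168 187.51668967]
side 140 3 [-3.0]
side 146 50 [-4.0, -2.0, -0.0, 4.0, 6.0, 16.0, 20.0, 29.0, 33.0, 42.0, 51.0, 57.0, 62.0]
side 152 53 [-2.0, 0.0, 5.0, 9.0, 24.0, 37.0, 42.0, 49.0, 55.0, 59.0, 62.0, 63.0, 67.0, 71.0]
side 158 16 [4.0, 6.0, 8.0, 70.0]
side 164 16 [8.0, 9.0, 69.0, 79.0]
side 170 28 [7.0, 10.0, 66.0, 69.0, 71.0, 77.0, 83.0]
side 176 32 [9.0, 11.0, 13.0, 66.0, 68.0, 70.0, 75.0, 84.0]
side 182 26 [12.0, 14.0, 67.0, 68.0, 71.0, 74.0, 81.0]
side 188 22 [68.0, 69.0, 72.0, 75.0, 80.0, 85.0]
side 194 18 [67.0, 68.0, 71.0, 75.0, 85.0]
side 200 14 [66.0, 70.0, 73.0, 83.0]
wr -10 0 []
wr -5 0 []
wr 0 0 []
wr 5 23 [129.0, 129.0, 130.0, 130.0, 130.0, 131.0, 131.0, 132.0, 132.0, 133.0, 133.0, 134.0]
wr 10 0 []
wr 15 0 []
wr 20 25 [151.0, 152.0, 152.0, 152.0, 152.0, 152.0, 153.0, 153.0, 153.0, 153.0, 154.0, 154.0, 154.0]
wr 25 5 [154.0, 154.0, 154.0, 154.0, 154.0]
wr 30 0 []
wr 35 0 []
wr 40 0 []
wr 45 0 []
wr 50 0 []
wr 55 0 []
wr 60 0 []
wr 65 0 []
wr 70 50 [205.0, 206.0, 206.0, 213.0, 214.0, 215.0, 215.0, 215.0, 215.0, 215.0]
wr 75 87 [159.0, 161.0, 162.0, 205.0, 213.0, 214.0, 214.0, 215.0, 215.0, 215.0, 215.0]
wr 80 258 [167.0, 169.0, 181.0, 182.0, 184.0, 185.0, 185.0, 186.0, 187.0, 188.0, 215.0]
wr 85 243 [165.0, 178.0, 180.0, 181.0, 182.0, 183.0, 183.0, 185.0, 188.0, 191.0, 195.0]
```

View pics/s3.png

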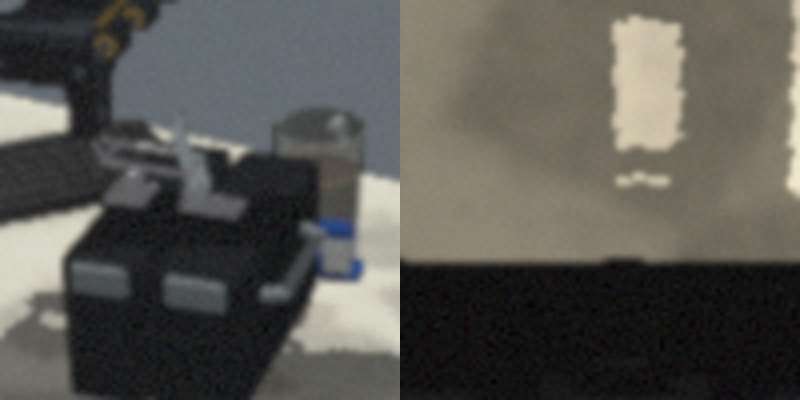

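The side crop shows the loop level, with the crossbar over the keeper's far side at crop (105,150) and the lever leaning forward at (190,150). This matches the link model, so I continue down behind the nose.

Emit:
{"fn": "carry_out", "kwargs": {"targets": [[0.002,0,0.006,0,0,0,1],[0.0035,0,0.012,0,0,0,1],[0.0045,0,0.017,0,0,0,1],[0.0055,0,0.021,0,0,0,1],[0.006,0,0.025,0,0,0,1],[0.0065,0,0.027,0,0,0,1],[0.0065,0,0.027,0,0,0,1]]}}

```text
time: 6.28
ee_pos: [0.5687, 0.0319, 0.1613]
tool_rot: [0.997, 0.082, -0.0, -0.0]
contact_force: [-0.3, 3.1, -0.1]
opening: 0.164
finger_force: 12.0
```

```bash
cat > look.py <<'E'
from kin import *
s=ctrl.observe(); print(s['time'],s['opening']*87,s['finger_force'],s['contact_force'].round(2))
l=C.inv().apply(s['ee_pos']-O)*1000; print('tcp case',l.round(2),'est ball',l[0]-.5,l[2]-7.2)
from scipy.optimize import fsolve
B=fsolve(lambda B:bar(B)[0]-[l[0]-.5,l[2]-7.2],[60,130]); print('model bar',B,bar(B)[1]+.2)
a=grab("side");T=cloud(a); M=(C.inv().apply((T-O).reshape(-1,3)))*1000
P=M[(abs(M[:,1])<24)&(M[:,2]>126)&(M[:,2]<205)&(abs(M[:,0]-30)<70)]
for z in range(128,200,6):
    q=P[abs(P[:,2]-z)<3]; print('side',z,len(q),np.sort(q[:,0].round())[::3].astype(int).tolist())
E
python3 look.py
```

```text
6.275 14.263975087175128 12.000053822994232 [-0.32  3.07 -0.08]
tcp case [ 84.59  -0.83 161.3 ] est ball 84.08897307713461 154.09986783209627
model bar [ 62.56278538 131.37052021] 1.844165680931237
side 128 39 [-7, -4, -1, 5, 43, 49, 52, 56, 59, 60, 62, 63, 67]
side 134 62 [-7, -5, -3, -1, 0, 2, 30, 34, 39, 41, 43, 45, 47, 49, 51, 52, 54, 67, 73, 74, 78]
side 140 50 [-3, -1, 1, 4, 20, 23, 27, 32, 35, 73, 74, 75, 76, 79, 84, 88, 94]
side 146 42 [-4, 0, 1, 4, 7, 7, 15, 24, 72, 74, 77, 83, 86, 91]
side 152 42 [-2, 0, 2, 5, 7, 8, 73, 74, 75, 77, 79, 85, 88, 94]
side 158 26 [8, 9, 72, 74, 75, 77, 79, 84, 90]
side 164 31 [8, 10, 11, 73, 74, 76, 78, 80, 84, 89, 94]
side 170 26 [10, 13, 14, 72, 74, 77, 78, 87, 90]
side 176 22 [11, 14, 15, 72, 74, 75, 78, 82]
side 182 17 [13, 16, 72, 74, 75, 78]
side 188 3 [72]
side 194 0 []
```

Emit:
{"fn": "carry_out", "kwargs": {"targets": [[0,-0.0007,0.001,0,0,0,1],[0,-0.0007,0.002,0,0,0,1],[0,-0.0007,0.003,0,0,0,1],[0,-0.0007,0.003,0,0,0,1]]}}

```text
time: 6.82
ee_pos: [0.5691, 0.0323, 0.1585]
tool_rot: [0.997, 0.082, 0.0, 0.0]
contact_force: [0.8, 2.1, 0.1]
opening: 0.167
finger_force: 12.0
```

Emit:
{"fn": "carry_out", "kwargs": {"targets": [[0,0,0.001,0,0,0,1],[0,0,0.001,0,0,0,1]]}}

```text
time: 7.08
ee_pos: [0.569, 0.0323, 0.1575]
tool_rot: [0.997, 0.082, 0.0, 0.0]
contact_force: [0.8, 1.0, 0.6]
opening: 0.166
finger_force: 12.0
```

```bash
python3 look.py
```

```text
7.075 14.416844412768137 12.0000658929348 [0.84 1.   0.61]
tcp case [ 84.96  -0.41 157.51] est ball 84.45986565848307 150.30872016115586
model bar [ 61.92201239 128.58211964] 1.8590962572169696
side 128 36 [-6, -6, -1, 2, 7, 50, 53, 56, 59, 60, 67, 73]
side 134 69 [-6, -5, -3, -1, 0, 2, 33, 36, 38, 41, 43, 44, 45, 46, 47, 51, 70, 74, 75, 76, 77, 80, 88]
side 140 52 [-3, -2, 0, 2, 12, 21, 23, 23, 27, 29, 31, 75, 77, 79, 84, 88, 92, 96]
side 146 36 [-3, 0, 1, 7, 16, 73, 75, 76, 77, 79, 85, 91]
side 152 40 [-2, 1, 1, 3, 4, 6, 8, 72, 75, 77, 78, 81, 88, 94]
side 158 29 [7, 9, 9, 73, 76, 78, 80, 84, 86, 90]
side 164 30 [10, 12, 12, 73, 75, 76, 78, 80, 87, 91]
side 170 27 [11, 12, 13, 17, 74, 75, 78, 81, 87]
side 176 16 [13, 14, 17, 72, 75, 82]
side 182 11 [15, 17, 74, 76]
side 188 1 [75]
side 194 0 []
```

Emit:
{"fn": "carry_out", "kwargs": {"targets": [[0,0,0.001,0,0,0,1],[0,0,0.001,0,0,0,1]]}}

```text
time: 7.38
ee_pos: [0.569, 0.0324, 0.1565]
tool_rot: [0.997, 0.082, 0.0, 0.0]
contact_force: [-0.2, 0.7, 0.8]
opening: 0.167
finger_force: 12.0
```

Emit:
{"fn": "carry_out", "kwargs": {"targets": [[0,0,0.001,0,0,0,1],[0,0,0.001,0,0,0,1]]}}

```text
time: 7.62
ee_pos: [0.569, 0.0324, 0.1555]
tool_rot: [0.997, 0.082, 0.0, 0.0]
contact_force: [1.2, -0.4, -0.2]
opening: 0.167
finger_force: 12.0
```

Emit:
{"fn": "carry_out", "kwargs": {"targets": [[0,0,0.001,0,0,0,1],[0,0,0.001,0,0,0,1]]}}

```text
time: 7.88
ee_pos: [0.5689, 0.0325, 0.1546]
tool_rot: [0.997, 0.082, 0.0, 0.0]
contact_force: [1.0, -0.2, 1.5]
opening: 0.168
finger_force: 12.0
```

Emit:
{"fn": "carry_out", "kwargs": {"targets": [[0,0,0.001,0,0,0,1],[0,0,0.001,0,0,0,1]]}}

```text
time: 8.12
ee_pos: [0.5691, 0.0325, 0.1542]
tool_rot: [0.997, 0.082, 0.0, 0.0]
contact_force: [-0.7, -0.3, 4.9]
opening: 0.169
finger_force: 12.0
```

Emit:
{"fn": "carry_out", "kwargs": {"targets": [[0,0,-0.001,0,0,0,1],[-0.002,0,-0.001,0,0,0,1],[-0.004,0,-0.001,0,0,0,1],[-0.006,0,-0.0011,0,0,0,1],[-0.008,0,-0.0013,0,0,0,1],[-0.009,0,-0.0015,0,0,0,1],[-0.009,0,-0.0015,0,0,0,1]]}}

```text
time: 9.0
ee_pos: [0.5601, 0.031, 0.1552]
tool_rot: [0.997, 0.082, 0.0, 0.0]
contact_force: [2.0, 0.3, 2.6]
opening: 0.168
finger_force: 12.0
```

```bash
python3 look.py
```

```text
9.0 14.646141813327159 12.000219225883484 [2.05 0.33 2.62]
tcp case [ 75.88  -0.22 155.24] est ball 75.37828332278264 148.0432322306246
model bar [ 52.65740542 126.50810494] 1.3413577786047706
side 128 38 [-7, -4, 2, 30, 34, 37, 40, 42, 42, 46, 54, 61, 65]
side 134 65 [-6, -5, -3, 1, 5, 17, 22, 25, 28, 32, 41, 43, 47, 49, 54, 65, 66, 67, 68, 70, 75, 84]
side 140 39 [-9, -6, 0, 8, 12, 15, 19, 65, 67, 69, 75, 79, 84]
side 146 47 [-10, -9, -8, -6, -5, -4, -2, 3, 65, 66, 67, 69, 71, 75, 80, 84]
side 152 26 [-10, -7, -5, 64, 65, 66, 69, 75, 78]
side 158 30 [-7, -5, 66, 66, 67, 69, 71, 75, 80, 83]
side 164 24 [-8, -7, 63, 66, 68, 71, 76, 83]
side 170 15 [-7, -5, 65, 66, 70]
side 176 16 [-11, -9, -5, 65, 69, 71]
side 182 9 [-11, -10, -8]
side 188 0 []
side 194 0 []
```

Emit:
{"fn": "carry_out", "kwargs": {"targets": [[-0.001,0,-0.0003,0,0,0,1],[-0.002,0,-0.0005,0,0,0,1],[-0.002,0,-0.0005,0,0,0,1]]}}

```text
time: 9.43
ee_pos: [0.5581, 0.0308, 0.1557]
tool_rot: [0.997, 0.082, 0.0, 0.0]
contact_force: [2.7, 0.6, 3.3]
opening: 0.168
finger_force: 12.0
```

Emit:
{"fn": "carry_out", "kwargs": {"targets": [[-0.001,0,-0.0003,0,0,0,1],[-0.001,0,-0.0003,0,0,0,1]]}}

```text
time: 9.68
ee_pos: [0.5574, 0.0306, 0.1559]
tool_rot: [0.997, 0.082, 0.001, -0.0]
contact_force: [4.6, 0.1, 1.3]
opening: 0.166
finger_force: 12.0
```

Emit:
{"fn": "carry_out", "kwargs": {"targets": [[-0.001,0,0,0,0,0,1],[-0.001,0,0,0,0,0,1]]}}

```text
time: 9.93
ee_pos: [0.5572, 0.0306, 0.1561]
tool_rot: [0.997, 0.082, 0.001, -0.0]
contact_force: [5.8, 1.8, -0.4]
opening: 0.169
finger_force: 12.0
```

```bash
python3 look.py
```

```text
9.925 14.67508375851533 12.000044882297516 [ 5.79  1.76 -0.41]
tcp case [ 72.97  -0.19 156.12] est ball 72.47207087234689 148.92013132804908
model bar [ 50.41948828 126.70113943] 1.156705215298557
side 128 40 [-7, -3, 1, 26, 34, 36, 38, 40, 42, 43, 45, 55, 61, 66]
side 134 65 [-6, -4, 2, 5, 10, 16, 19, 22, 27, 29, 34, 42, 45, 47, 51, 55, 62, 64, 64, 67, 72, 80]
side 140 49 [-11, -8, -5, 0, 3, 6, 10, 11, 16, 62, 63, 65, 67, 70, 74, 77, 82]
side 146 39 [-13, -11, -11, -10, -8, -5, 61, 64, 65, 67, 71, 78, 81]
side 152 23 [-10, 61, 62, 64, 66, 68, 72, 79]
side 158 26 [-12, -11, 62, 63, 64, 67, 71, 76, 82]
side 164 26 [-13, 61, 63, 65, 67, 70, 74, 78, 83]
side 170 13 [-16, -15, 62, 65, 70]
side 176 14 [-19, -18, -16, 63, 70]
side 182 9 [-18, -17, 62]
side 188 0 []
side 194 0 []
```

Emit:
{"fn": "carry_out", "kwargs": {"targets": [[0,0,0,0,0,0,0.7],[0,0,0,0,0,0,0.55],[0,0,0,0,0,0,0.55],[0,0,0,0,0,0,0.55]]}}

```text
time: 10.48
ee_pos: [0.5555, 0.0303, 0.1556]
tool_rot: [0.997, 0.082, -0.001, 0.0]
contact_force: [-0.4, -0.2, 0.3]
opening: 0.437
finger_force: 0.0
```

```bash
python3 look.py
```

```text
10.475 37.989129515071745 0.0 [-0.44 -0.22  0.26]
tcp case [ 71.26  -0.2  155.56] est ball 70.76462493376073 148.3555505117661
model bar [ 48.92214967 125.92997863] 1.0369711252418774
side 128 45 [-6, -5, -1, 2, 6, 30, 36, 40, 42, 42, 44, 49, 53, 59, 63]
side 134 58 [-9, -6, -5, 0, 5, 12, 20, 21, 25, 28, 31, 40, 44, 46, 52, 61, 63, 64, 66, 71]
side 140 28 [-10, 1, 4, 7, 9, 14, 18, 62, 67, 76]
side 146 39 [-12, -11, -11, -10, -8, -7, -4, 1, 64, 65, 67, 71, 73]
side 152 17 [-10, 58, 61, 62, 67, 73]
side 158 18 [-12, -10, 61, 63, 69, 72]
side 164 17 [-14, -11, 61, 64, 68, 74]
side 170 10 [-16, -15, 61, 75]
side 176 5 [-19, -17]
side 182 7 [-18, -17, -15]
side 188 0 []
side 194 0 []
```

Emit:
{"fn": "carry_out", "kwargs": {"targets": [[0,0,-0.02,0,0,0,0.55],[0,0,-0.06,0,0,0,0.55],[0,0,-0.1,0,0,0,0.7],[-0.035,0,-0.1,0,0,0,1],[-0.064,0,-0.1,0,0,0,1],[-0.064,0,-0.08,0,0,0,1],[-0.064,0,-0.05,0,0,0,1],[-0.064,0,-0.0365,0,0,0,1]]}}

```text
time: 11.52
ee_pos: [0.4926, 0.02, 0.1923]
tool_rot: [0.997, 0.082, -0.0, 0.0]
contact_force: [-0.4, -0.2, -0.3]
opening: 0.009
finger_force: 0.0
```

```bash
sed -i 's/for z in range(128,200,6)/print(s["joints"].round(2))\nfor z in range(128,200,6)/' look.py; python3 look.py
```

```text
11.525 0.7692238456193752 0.0 [-0.41 -0.18 -0.35]
tcp case [ 7.4800e+00 -7.0000e-02  1.9227e+02] est ball 6.984189166442823 185.06728811751435
model bar [ 60. 130.] 1.7263042177400985
[ 0.68  0.4  -1.    1.97  0.4   0.98 -1.92]
side 128 40 [-6, -5, 1, 4, 29, 33, 37, 40, 41, 43, 46, 59, 63, 66]
side 134 51 [-7, -4, 0, 5, 12, 17, 20, 23, 28, 30, 42, 44, 48, 49, 53, 63, 68]
side 140 29 [-10, -9, -4, 1, 4, 7, 10, 15, 66, 70]
side 146 29 [-12, -11, -11, -8, -6, 0, 66, 68, 72, 78]
side 152 17 [-12, -9, -7, 68, 73, 75]
side 158 5 [-12, -9]
side 164 6 [-15, -12]
side 170 17 [-16, -2, -1, 6, 12, 16]
side 176 26 [-18, -16, -4, -2, 0, 4, 8, 14, 18]
side 182 29 [-18, -18, -16, -3, -1, 3, 8, 10, 15, 18]
side 188 17 [-5, -4, 1, 5, 9, 16]
side 194 18 [-4, -3, -1, 2, 11, 14]kin.py:5: RuntimeWarning: invalid value encountered in arccos
  a=g+np.arccos((18**2+d*d-64**2)/(36*d)); pin=PV+18*np.array([np.cos(a),np.sin(a)])
look.py:5: RuntimeWarning: The iteration is not making good progress, as measured by the 
 improvement from the last ten iterations.
  B=fsolve(lambda B:bar(B)[0]-[l[0]-.5,l[2]-7.2],[60,130]); print('model bar',B,bar(B)[1]+.2)
```

Emit:
{"fn": "carry_out", "kwargs": {"targets": [[-0.007,0,-0.005,0,0,0,1],[-0.011,0,-0.0053,0,0,0,1],[-0.014,0,-0.005,0,0,0,1],[-0.016,0,-0.004,0,0,0,1],[-0.018,0,-0.003,0,0,0,1],[-0.018,0,-0.003,0,0,0,1]]}}

```text
time: 12.32
ee_pos: [0.4754, 0.0173, 0.1958]
tool_rot: [0.997, 0.082, 0.0, 0.0]
contact_force: [1.7, 1.7, 4.8]
opening: 0.002
finger_force: 2.1
```

```bash
python3 look.py 2>/dev/null
```

```text
12.325 0.15670557760510756 2.1103714188211598 [1.69 1.74 4.82]
tcp case [-9.8600e+00  1.5000e-01  1.9577e+02] est ball -10.358049662976827 188.56636133547738
model bar [ 60. 130.] 1.7263042177400985
[ 0.72  0.36 -1.02  2.01  0.38  0.97 -1.9 ]
side 128 36 [-7, -3, 7, 28, 32, 35, 38, 39, 41, 43, 47, 58]
side 134 57 [-11, -7, -3, 0, 3, 10, 14, 15, 18, 20, 24, 32, 41, 45, 48, 51, 54, 60, 62]
side 140 26 [-15, -10, -2, 0, 3, 6, 7, 63, 67]
side 146 28 [-15, -14, -12, -11, -10, -7, 63, 67, 71, 74]
side 152 12 [-14, 61, 64, 73]
side 158 6 [-17, -15]
side 164 3 [-21]
side 170 9 [-24, -21, -14]
side 176 22 [-27, -26, -24, -20, -17, -12, -9, 1]
side 182 24 [-21, -20, -19, -15, -13, -8, -5, -3]
side 188 20 [-21, -20, -19, -14, -10, -5, 0]
side 194 18 [-21, -20, -15, -12, -8, -2]
```

Emit:
{"fn": "carry_out", "kwargs": {"targets": [[-0.003,0,0.001,0,0,0,1],[-0.0055,0,0.003,0,0,0,1],[-0.008,0,0.005,0,0,0,1],[-0.0105,0,0.007,0,0,0,1],[-0.0105,0,0.007,0,0,0,1]]}}

```text
time: 13.0
ee_pos: [0.464, 0.0152, 0.1879]
tool_rot: [0.997, 0.082, -0.001, 0.0]
contact_force: [2.0, 1.6, 2.5]
opening: 0.007
finger_force: 1.4
```

```bash
python3 look.py 2>/dev/null
```

```text
13.0 0.6005432159581469 1.3957501815457363 [2.01 1.61 2.46]
tcp case [-2.1420e+01 -5.0000e-02  1.8791e+02] est ball -21.92334470862568 180.70947510295198
model bar [ 60. 130.] 1.7263042177400985
[ 0.73  0.36 -1.03  2.04  0.37  0.95 -1.9 ]
side 128 42 [-10, -1, 6, 22, 26, 30, 32, 36, 37, 38, 39, 45, 52, 55]
side 134 61 [-14, -8, -3, -1, 0, 2, 5, 7, 10, 13, 15, 18, 23, 38, 39, 40, 43, 48, 49, 57, 60]
side 140 30 [-21, -19, -17, -16, -12, -9, -7, -3, 58, 61]
side 146 13 [-20, -16, -13, 63, 67]
side 152 18 [-26, -22, 57, 59, 63, 70]
side 158 10 [-30, 59, 64, 68]
side 164 19 [-39, -36, -32, -32, -25, -17, -10]
side 170 25 [-39, -37, -33, -32, -30, -27, -20, -14, -11]
side 176 22 [-33, -31, -30, -25, -23, -20, -17, -12]
side 182 16 [-33, -32, -29, -21, -15, -12]
side 188 20 [-34, -32, -31, -27, -24, -18, -14]
side 194 19 [-33, -32, -29, -24, -20, -15, -13]
```

Emit:
{"fn": "carry_out", "kwargs": {"targets": [[-0.002,0,0.002,0,0,0,1],[-0.004,0,0.0042,0,0,0,1],[-0.0055,0,0.0063,0,0,0,1],[-0.007,0,0.008,0,0,0,1],[-0.007,0,0.008,0,0,0,1]]}}

```text
time: 13.68
ee_pos: [0.4573, 0.014, 0.1799]
tool_rot: [0.997, 0.082, -0.001, 0.0]
contact_force: [-0.2, 0.6, 1.7]
opening: 0.005
finger_force: 0.7
```

```bash
python3 look.py 2>/dev/null
```

```text
13.675 0.43883116933620714 0.6954729543893556 [-0.16  0.62  1.71]
tcp case [-2.8270e+01 -1.0000e-01  1.7991e+02] est ball -28.765091010883573 172.71216607348367
model bar [ 60. 130.] 1.7263042177400985
[ 0.74  0.35 -1.02  2.06  0.38  0.93 -1.9 ]
side 128 49 [-7, 3, 10, 14, 20, 25, 26, 29, 30, 34, 36, 37, 39, 40, 43, 47, 59]
side 134 75 [-20, -19, -16, -14, -10, -8, -6, -4, -2, 0, 1, 3, 3, 6, 9, 12, 18, 21, 37, 41, 42, 46, 50, 54, 57]
side 140 24 [-25, -21, -17, -14, -13, -9, 57, 60]
side 146 11 [-30, -26, -23, 56]
side 152 23 [-40, -37, -31, 53, 57, 60, 61, 67]
side 158 21 [-40, -38, -32, -26, -20, 61, 64]
side 164 20 [-40, -38, -36, -32, -28, -24, -21]
side 170 14 [-40, -37, -31, -26, -21]
side 176 18 [-40, -38, -34, -29, -26, -20]
side 182 15 [-39, -37, -33, -28, -21]
side 188 13 [-39, -36, -29, -25, -17]
side 194 0 []
```

Run:
```python
from h import *
a=grab("side");f=grab("wrist"); np.savez('s4.npz',W=cloud(a),i=a["image"])
cv2.imwrite('pics/s4.png',np.hstack([cv2.resize(a["image"][140:205,235:300],(400,400),interpolation=cv2.INTER_CUBIC),cv2.resize(f["image"][110:210,205:305],(400,400),interpolation=cv2.INTER_CUBIC)]))
s=ctrl.observe(); W=wcloud(f,s['ee_pos'],s['tool_rot']); L=(C.inv().apply((W-O).reshape(-1,3))).reshape(W.shape)*1000
for u in (244,248,252,257,262,266,270): print(u,[tuple(L[v,u].round().astype(int).tolist()) for v in range(60,210,2) if L[v,u,2]>122 and 25<L[v,u,0]<80])
```

```text
244 [(67, 7, 156), (66, 6, 159), (65, 6, 159), (64, 7, 158), (62, 7, 159), (61, 7, 158), (60, 7, 159), (59, 7, 158), (58, 7, 156), (59, 8, 125), (57, 7, 136), (56, 7, 135), (55, 7, 137), (54, 7, 136), (52, 7, 135), (51, 7, 138), (50, 7, 136), (49, 7, 137), (47, 7, 136), (46, 7, 137), (45, 7, 138), (44, 7, 138), (42, 7, 138), (41, 7, 138), (40, 7, 138), (39, 7, 138), (37, 8, 124), (36, 8, 126), (34, 8, 126), (33, 8, 127), (32, 8, 126)]
248 [(69, 4, 157), (68, 4, 159), (67, 4, 160), (66, 4, 161), (64, 4, 161), (63, 4, 162), (62, 4, 162), (61, 4, 161), (60, 4, 161), (59, 4, 160), (58, 4, 160), (57, 4, 157), (57, 5, 140), (56, 5, 139), (55, 5, 137), (54, 5, 123), (53, 5, 125), (51, 5, 138), (50, 5, 137), (49, 5, 138), (47, 5, 136), (46, 5, 138), (45, 5, 136), (44, 5, 139), (42, 5, 139), (41, 5, 138), (40, 5, 138), (39, 5, 138), (37, 5, 126), (36, 5, 125), (34, 5, 125), (33, 5, 126), (32, 5, 125)]
252 [(70, 2, 157), (69, 2, 159), (68, 2, 160), (66, 2, 162), (65, 2, 163), (64, 2, 163), (63, 2, 162), (62, 2, 162), (61, 2, 162), (60, 2, 163), (59, 2, 162), (58, 2, 160), (57, 2, 159), (56, 2,
[... 1437 characters left out ...]
137), (57, -6, 139), (56, -6, 137), (55, -6, 137), (54, -6, 135), (52, -6, 133), (51, -6, 136), (50, -6, 136), (49, -6, 137), (47, -6, 138), (46, -6, 137), (45, -6, 137), (42, -6, 138), (41, -6, 138), (40, -6, 137), (39, -6, 139), (37, -6, 125), (36, -6, 127), (34, -6, 125), (33, -6, 126), (32, -6, 125), (29, -7, 122)]
270 [(63, -7, 158), (62, -8, 157), (61, -9, 124), (59, -9, 126), (58, -9, 125), (57, -9, 126), (55, -9, 134), (54, -9, 135), (52, -9, 134), (51, -9, 136), (50, -8, 137), (49, -8, 137), (47, -8, 137), (46, -9, 136), (45, -8, 137), (44, -8, 137), (42, -8, 138), (41, -8, 138), (40, -8, 138), (39, -8, 138), (37, -9, 125), (36, -9, 126), (34, -9, 126), (33, -9, 126), (32, -9, 125)]
```

View pics/s4.png

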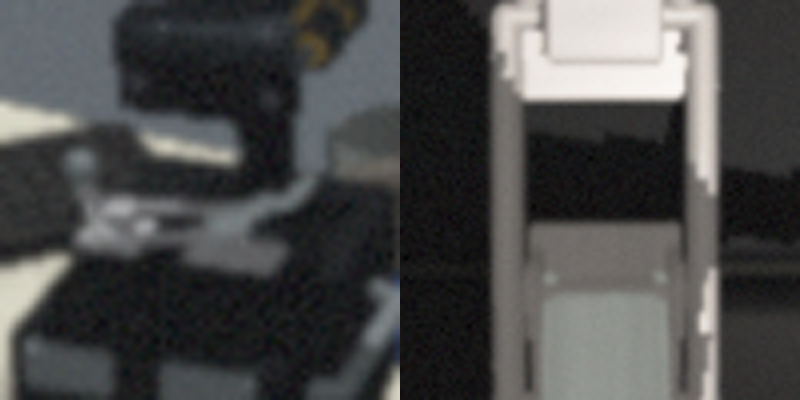

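The crops show the crossbar tucked under the nose: the nose plate at right crop (605,30) sits between the loop's side wires. The nose has moved 3 mm inward, so the case is closing. I continue pressing.

Emit:
{"fn": "carry_out", "kwargs": {"targets": [[-0.001,0,0.002,0,0,0,1],[-0.002,0,0.004,0,0,0,1],[-0.003,0,0.006,0,0,0,1],[-0.003,0,0.006,0,0,0,1]]}}

```text
time: 14.32
ee_pos: [0.4545, 0.0135, 0.174]
tool_rot: [0.997, 0.082, -0.0, 0.0]
contact_force: [-0.6, 0.0, 0.8]
opening: 0.006
finger_force: 0.2
```

Emit:
{"fn": "carry_out", "kwargs": {"targets": [[-0.001,0,0.002,0,0,0,1],[-0.0015,0,0.004,0,0,0,1],[-0.0015,0,0.004,0,0,0,1]]}}

```text
time: 14.7
ee_pos: [0.4532, 0.0134, 0.1701]
tool_rot: [0.997, 0.082, -0.0, 0.0]
contact_force: [0.1, -0.5, 0.5]
opening: 0.004
finger_force: 0.0
```

```bash
python3 look.py 2>/dev/null
```

```text
14.7 0.3595492728447786 0.014124285935395164 [ 0.09 -0.53  0.5 ]
tcp case [-3.2400e+01 -6.0000e-02  1.7006e+02] est ball -32.90496123161226 162.8565545396972
model bar [-50.72754997 136.44311157] -1.9820097380804722
[ 0.73  0.36 -1.02  2.08  0.39  0.9  -1.91]
side 128 58 [-10, -6, -2, 4, 9, 11, 14, 18, 23, 25, 28, 32, 34, 36, 37, 40, 43, 44, 50, 55]
side 134 71 [-23, -22, -20, -17, -16, -15, -13, -11, -8, -7, -5, -3, -2, 1, 3, 4, 6, 38, 40, 43, 47, 49, 54, 55]
side 140 24 [-40, -34, -31, -28, -21, -18, 56, 57]
side 146 11 [-37, -31, -23, 60]
side 152 22 [-38, -33, -29, -25, 53, 55, 61, 64]
side 158 24 [-39, -37, -31, -28, -25, 55, 57, 62]
side 164 12 [-38, -33, -29, -24]
side 170 11 [-38, -35, -27, -23]
side 176 8 [-38, -33, -30]
side 182 1 [-25]
side 188 0 []
side 194 0 []
```

Emit:
{"fn": "carry_out", "kwargs": {"targets": [[-0.001,0,0.002,0,0,0,1],[-0.002,0,0.004,0,0,0,1],[-0.003,0,0.006,0,0,0,1],[-0.003,0,0.006,0,0,0,1]]}}

```text
time: 15.25
ee_pos: [0.4502, 0.013, 0.1641]
tool_rot: [0.997, 0.082, -0.0, 0.0]
contact_force: [0.1, 0.2, 0.2]
opening: 0.007
finger_force: 0.0
```

```bash
python3 look.py 2>/dev/null
```

```text
15.25 0.6325130252495041 0.0 [0.07 0.19 0.25]
tcp case [-35.44   0.   164.13] est ball -35.94416804912065 156.92924855926907
model bar [-55.3190426  132.05504542] -1.7353070423505959
[ 0.73  0.37 -1.01  2.09  0.4   0.89 -1.92]
side 128 75 [-37, -28, -22, -19, -16, -14, -10, -8, -5, -2, 2, 5, 9, 12, 14, 18, 21, 25, 29, 33, 38, 39, 41, 44, 50]
side 134 70 [-39, -36, -33, -30, -25, -22, -19, -16, -12, -9, -6, -3, -3, -1, 2, 4, 35, 39, 41, 45, 47, 52, 54, 58]
side 140 8 [-34, -26, 56]
side 146 16 [-38, -34, -29, -26, 56, 58]
side 152 21 [-40, -35, -29, -25, 54, 57, 60]
side 158 20 [-38, -35, -31, -26, 52, 60, 62]
side 164 13 [-37, -35, -30, -25, 58]
side 170 6 [-39, -32]
side 176 0 []
side 182 0 []
side 188 0 []
side 194 0 []
```

Lever appears flat now (surface at z≈134). I lower gently to contact.

Emit:
{"fn": "carry_out", "kwargs": {"targets": [[0,0,0.002,0,0,0,1],[0,0,0.004,0,0,0,1],[0,0,0.005,0,0,0,1],[0,0,0.005,0,0,0,1]]}}

```text
time: 15.8
ee_pos: [0.4504, 0.013, 0.1593]
tool_rot: [0.997, 0.082, -0.0, 0.0]
contact_force: [0.0, 0.5, -0.8]
opening: 0.009
finger_force: 0.0
```

Emit:
{"fn": "carry_out", "kwargs": {"targets": [[0,0,0.001,0,0,0,1],[0,0,0.001,0,0,0,1]]}}

```text
time: 16.05
ee_pos: [0.4504, 0.013, 0.1583]
tool_rot: [0.997, 0.082, -0.0, 0.0]
contact_force: [0.6, 0.6, -0.2]
opening: 0.005
finger_force: 0.0
```

Emit:
{"fn": "carry_out", "kwargs": {"targets": [[0,0,0.001,0,0,0,1],[0,0,0.001,0,0,0,1]]}}

```text
time: 16.3
ee_pos: [0.4505, 0.013, 0.1574]
tool_rot: [0.997, 0.082, 0.0, 0.0]
contact_force: [0.3, 0.7, 0.8]
opening: 0.009
finger_force: 0.1
```

Emit:
{"fn": "carry_out", "kwargs": {"targets": [[0,0,0.001,0,0,0,1],[0,0,0.001,0,0,0,1]]}}

```text
time: 16.55
ee_pos: [0.4506, 0.013, 0.1571]
tool_rot: [0.997, 0.082, -0.0, 0.001]
contact_force: [-3.5, -0.9, 9.5]
opening: 0.007
finger_force: 4.5
```

Emit:
{"fn": "carry_out", "kwargs": {"targets": [[0,0,0.0005,0,0,0,1],[0,0,0.0005,0,0,0,1]]}}

```text
time: 16.8
ee_pos: [0.4506, 0.0131, 0.157]
tool_rot: [0.997, 0.082, -0.0, 0.001]
contact_force: [-4.4, -1.8, 12.7]
opening: 0.007
finger_force: 6.5
```

Emit:
{"fn": "carry_out", "kwargs": {"targets": [[0,0,0.0004,0,0,0,1],[0,0,0.0004,0,0,0,1]]}}

```text
time: 17.05
ee_pos: [0.4506, 0.0131, 0.1569]
tool_rot: [0.997, 0.082, -0.0, 0.001]
contact_force: [-5.9, -2.3, 15.6]
opening: 0.007
finger_force: 8.1
```

Emit:
{"fn": "carry_out", "kwargs": {"targets": [[0,0,0,0,0,0,1],[0,0,0,0,0,0,1],[0,0,0,0,0,0,1],[0,0,0,0,0,0,1],[0,0,0,0,0,0,1],[0,0,0,0,0,0,1],[0,0,0,0,0,0,1],[0,0,0,0,0,0,1]]}}

```text
time: 18.05
ee_pos: [0.4506, 0.0131, 0.1569]
tool_rot: [0.997, 0.082, -0.0, 0.001]
contact_force: [-5.5, -1.6, 16.5]
opening: 0.003
finger_force: 8.1
```

```bash
python3 look.py 2>/dev/null
```

```text
18.05 0.2634753505013645 8.108897586353123 [-5.46 -1.56 16.48]
tcp case [-3.5050e+01  7.0000e-02  1.5689e+02] est ball -35.55407833972216 149.69473920823694
model bar [-56.8724963  126.74774346] 4.569676198948216
[ 0.71  0.38 -1.    2.1   0.42  0.88 -1.94]
side 128 74 [-35, -31, -20, -17, -13, -12, -9, -6, -5, -2, 2, 5, 7, 9, 15, 20, 23, 28, 32, 36, 38, 38, 42, 48, 54]
side 134 67 [-40, -35, -29, -24, -20, -17, -14, -11, -6, -5, -3, -2, 0, 2, 6, 38, 40, 42, 45, 48, 50, 54, 58]
side 140 16 [-39, -35, -32, -27, 56, 60]
side 146 15 [-37, -32, -28, -25, 56]
side 152 16 [-40, -34, -29, 51, 58, 62]
side 158 23 [-39, -36, -28, -27, 52, 55, 58, 63]
side 164 7 [-36, 52, 60]
side 170 0 []
side 176 0 []
side 182 0 []
side 188 0 []
side 194 0 []
```

Held at about 16.5 N for over a second. Now I release straight up, clear the case and take a look.

Emit:
{"fn": "carry_out", "kwargs": {"targets": [[0,0,-0.003,0,0,0,1],[0,0,-0.015,0,0,0,1],[0,0,-0.05,0,0,0,1],[0,0,-0.1,0,0,0,1],[0,0,-0.14,0,0,0,1],[0,0,-0.14,0,0,0,1]]}}

```text
time: 18.85
ee_pos: [0.4523, 0.0136, 0.2986]
tool_rot: [0.997, 0.081, 0.003, 0.001]
contact_force: [0.1, 0.4, -0.3]
opening: 0.007
finger_force: 0.0
```

Run:
```python
from h import *
s=ctrl.observe(); print(s['time'],s['contact_force'].round(1))
f=grab("wrist");a=grab("side")
cv2.imwrite('pics/s5.png',np.hstack([cv2.resize(a["image"][140:205,235:300],(400,400),interpolation=cv2.INTER_CUBIC),cv2.resize(f["image"][120:220,205:305],(400,400),interpolation=cv2.INTER_CUBIC)]))
W=wcloud(f,s['ee_pos'],s['tool_rot']); L=(C.inv().apply((W-O).reshape(-1,3))).reshape(W.shape)*1000
m=(abs(L[...,1])<3)&(abs(L[...,0])<75)&(L[...,2]>121)
P=L[m]
for x in range(-60,75,5):
    q=P[abs(P[:,0]-x)<2.5]
    if len(q): print(x,len(q),np.median(q[:,2]).round(1),q[:,2].max().round(1))
n=P[(P[:,2]>132)&(P[:,2]<142)&(P[:,0]>30)];print('nose x',n[:,0].min(),n[:,0].max())
```

```text
18.85 [ 0.1  0.4 -0.3]
-60 2 121.5 122.0
-55 4 135.1 135.6
-50 21 135.5 136.7
-45 33 135.9 326.6
-40 142 326.2 327.9
-35 133 326.4 328.2
-30 72 326.0 328.0
-25 333 296.4 314.7
-20 22 135.9 137.1
-15 24 135.7 137.6
-10 1621 388.9 401.4
-5 687 386.2 400.9
0 319 363.2 366.6
5 24 123.7 125.0
10 13 122.8 124.4
15 4 121.4 121.7
20 9 121.6 122.4
25 7 121.4 122.0
30 12 122.0 127.1
35 23 125.9 126.9
40 25 138.0 139.2
45 26 137.7 138.8
50 34 137.5 161.3
55 37 163.5 166.0
60 37 164.3 165.5
65 30 162.3 164.3
nose x 38.203939300698565 51.503707346342814
```

View pics/s5.png

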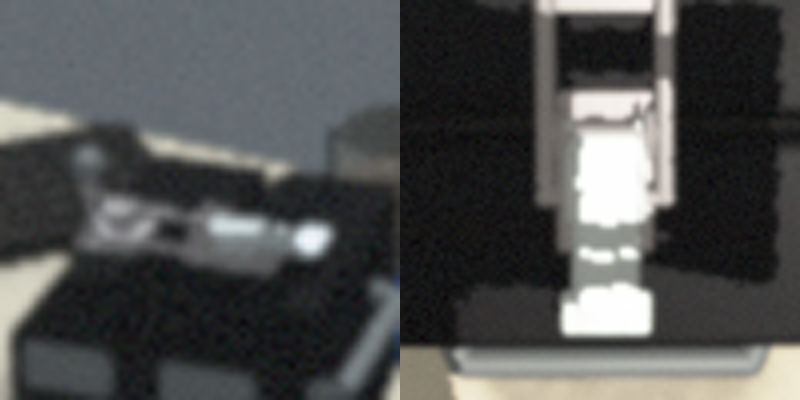

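The lever lies flat, with its surface level at z≈135.5 from x -55 to -15. The bar is under the nose, and the nose sits about 3.5 mm further in than at the start. The robot is clear, so I hand in.

```bash
python3 -c "
from cell import ctrl
print(ctrl.close_job())"
```

```text
the job is handed in; nothing more can be done
None
```

The case is latched and the job is handed in: the crossbar is under the hook's nose, and the lever lies flat after being held at about 16 N for over a second. The arm is clear and I saw no contact with the mug, mouse or stapler, but I did not re-measure their positions and the hand-in returned no verdict.

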